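Feed the loose bottle caps into the cap lane

TASK

Feed the three small screw caps from the loading tray through its gate into the cap lane, one after another, pushing them along the tray floor with the fingertips only: do not grip or lift them. Push gently and leave all three fully inside the lane with the leading cap up against the end stop, as the capping driver needs it, then move clear. Leave the large jar lid, the white bottle and the glass beaker where they are.

Things in the scene. Friction and masses are not known exactly. Their poses are not given: they have to be found in the camera images.
- tray: metal loading tray with a cap lane, fixed to the bench. Origin in the middle of the gate at bench level; x is the feed direction (out of the tray through the gate and along the lane), y to its left, z up. Flat floor 4 mm above the bench everywhere; walls 14 mm high above the floor, 3 mm thick. The gate at x = 0 is 46 mm wide (y -23 to 23 mm)
- tray_back (a point): middle of the tray's back wall's inner face, at floor level: x = -268 mm in the tray's frame. Inside, the tray is 240 mm wide (y -120 to 120 mm) from there to x = -97 mm; then two straight fences at 45 degrees narrow it evenly to the gate
- lane_stop (a point): middle of the end stop's face, at floor level: x = 135 mm in the tray's frame. The straight lane, open on top and 46 mm wide, runs from the gate to this flat stop (18 mm high over the floor); three caps in a row against it have their centres near x = 115, 75 and 35 mm
- cap_a: white ribbed screw cap lying flat, closed top up: a disc 40 mm in diameter and 20 mm high, about 12 g; origin at the centre of its underside, z up (its yaw means nothing). The three small caps are alike and may go in in any order
- cap_b: white ribbed screw cap lying flat, closed top up: a disc 40 mm in diameter and 20 mm high, about 12 g; origin at the centre of its underside, z up (its yaw means nothing). The three small caps are alike and may go in in any order
- cap_c: white ribbed screw cap lying flat, closed top up: a disc 40 mm in diameter and 20 mm high, about 12 g; origin at the centre of its underside, z up (its yaw means nothing). The three small caps are alike and may go in in any order
- lid: large white ribbed jar lid lying flat in the tray in one of its back corners, 63 mm in diameter, 16 mm high (too wide for the gate); origin at the centre of its underside. To be left where it lies
- bottle: white capped sample bottle standing on the bench beside the lane, on its +y side: 58 mm in diameter, 150 mm high; origin at the centre of its underside. To be left alone
- beaker: open glass beaker standing on the bench beside the lane, on its -y side: 68 mm in diameter, 88 mm high; origin at the centre of its underside. To be left alone

How it is judged:
By the outcome, as a careful person would: the job done as asked, in the order asked, and still so for the second after the job is handed in, with the robot touching nothing.
It also fails if it takes over 70 s, if anything falls off the work surface, if the arm or the gripper's body presses on something with over 40 N, if the wrist force passes 120 N, or if a joint passes its speed limit or range.

ROBOT

A 6-joint arm with a two-finger parallel gripper is mounted at the origin on the work surface. World frame = base frame: x ahead of the robot, y to its left, z up, the work surface at z = 0. Lengths are in m, angles in rad, forces in N, time in s.
With the tool pointing down it reaches from about 0.35 to 0.975 m from the base axis. Payload 4.9 kg.
Tool frame: the origin (TCP) lies at the very end of the fingers, on their centre line; the grasp point (between the pads) lies 19 mm behind it (ctrl.grip_point_offset is the distance from the TCP to the grasp point, in m); z points along the fingers, y is the line along which they close (so a half turn about z gives the same grasp; the last joint's range is limited). The gripper opens to 85 mm and grips with 20 to 120 N. Pads are 22 mm wide; open, the fingers measure 114 mm over their backs; the gripper's body (76 mm by 85 mm) begins 54 mm behind the grasp point. The pads swing forward as they close: fully open they stand 13 mm farther back than shut.
Start: joints at [-1.287, 0.053, 1.613, -0, 1.476, -0.119], TCP at [0.245, -0.575, 0.21] pointing down, gripper open.
Joint ranges: [-3.01, 3.01], [-1.01, 2.22], [0.06, 2.58], [-1.02, 4.17], [0.09, 2.62], [-3.14, 3.14]. Speed limits (rad/s): [2.57, 2.57, 3.14, 3.14, 3.14, 3.14].

INTERFACE

Orientations are given as a rotation vector (axis times angle).
In Python, from station import ctrl gives the robot as it stands.
- The arm moves only by the tool send_rows, never from a script. Its argument "rows" is a list of rows, each a list of 3 entries, a list of its own where there are three numbers: the finger opening in cm, from 0 to 8.54, then the shift along the tool's x, y, z in cm, then the turn about the tool's z in degrees. A call has 1 to 10 rows; each row shifts and turns the commanded pose from where the row before left it, along the tool's axes as they then stand; what a row does not reach is not made up. A row lasts 1/8 s, in which the tool goes at most 62.5 mm and 10.7 degrees, less where a joint would pass 70% of its speed; a pose out of reach is approached as far as the arm can. A call with a gripper value outside its range is refused whole. The fingers move at their own pace and stop on an object; "newtons" is the grip in N (left out, the last holds). Time passes only in rows, so rows that do not move let the fingers close. It gives the time, the measured TCP pose, the force, the opening and the grip force at its end, in the units of the state.
- ctrl.get_obs(): the state, without advancing time (a new reading comes with each control period).
- ctrl.get_image(name): name is "scene" or "top" or "wrist"; returns a dict with "frame" (480x640x3 uint8, red, green, blue), "range_z" (480x640 float32, m along the optical axis (not along the pixel's ray), 0 where there is no reading), "fx", "fy", "cx", "cy" (pixels), "k1" (the pictures are not rectified: a ray, as slopes to the right and down, at radius r is drawn at 1 + k1 r^2 times it, then the intrinsics apply), "cam_to_world" (4x4, takes a point from camera to world coordinates). Camera axes: x right, y down, z forward; pixel columns grow to the right and rows downward; lengths in m; the calibration is good to about 2 mm. A picture is of the moment at which its call begins.
- ctrl.finish_job(): hands the job in; it is judged then, once.
The state is a dict: "t": time; "q": joint angles; "dq": joint speeds; "effort": joint torques, N m; "tool_pos": TCP position; "tool_rot": TCP orientation; "contact_force": force on the tool from outside, world axes, zero at the start; "wrist_torque": the same for the moment, N m; "opening": finger opening in m; "grip_force": force on a finger pad.
Only numpy, scipy, OpenCV 4.12 (cv2) and the standard library are available. Lean on these libraries where they do the work, as an engineer would, in place of code of your own. Each camera call takes 0.05 s, during which the arm holds its last target. There are 200 camera calls.

## Working session

There is one attempt and no reset: what is moved stays moved. The work goes in short steps, Python scripts to look and compute and a tool call to move; the robot and the scene stay as the last step left them, time stands still between calls to the robot, and variables do not carry over. Pictures are saved under pics/ and viewed, at most 10 in all, crops included, and the job is handed in when it is done.

Besides the shell and the picture viewer there is one more tool, called after ">>>" in YAML: its name, and indented under it one key for each argument. send_rows: Moves the arm, as the interface text tells. Its arguments: {"type":"object","properties":{"rows":{"type":"array","items":{"type":"array"}},"newtons":{"type":"number"}},"required":["rows"]}

```bash
mkdir -p pics; cat > h.py <<'E'
import numpy as np, cv2
from station import ctrl
def grab(n,f=None):
    im=ctrl.get_image(n)
    if f: cv2.imwrite(f,im['frame'][:,:,::-1])
    return im
def ray(im,uv):
    K=np.array([[im['fx'],0,im['cx']],[0,im['fy'],im['cy']],[0,0,1.]])
    p=cv2.undistortPoints(np.array(uv,float).reshape(-1,1,2),K,np.array([im['k1'],0,0,0,0.])).reshape(-1,2)
    T=np.array(im['cam_to_world']); return T[:3,3],np.c_[p,np.ones(len(p))]@T[:3,:3].T
def onz(im,uv,z):
    o,d=ray(im,uv); return o+d*((z-o[2])/d[:,2])[:,None]
E
python3 - <<'E'
from h import *
im=grab('top','pics/top.png'); print(im['cam_to_world'],im['fx'],im['k1'])
im=grab('scene','pics/scene.png'); print(ctrl.get_obs())
E
```

```text
[[ 0.02802853 -0.99084481  0.13206422  0.48700245]
 [-0.99960547 -0.02802318  0.00189947  0.01949856]
 [ 0.00181878 -0.13206536 -0.99123934  0.83288848]
 [ 0.          0.          0.          1.        ]] 492.97098943435884 -0.10257647460703463
{'t': 0.1, 'q': array([-1.28702176e+00,  5.32758286e-02,  1.61414862e+00, -3.95662052e-07,
        1.47602205e+00, -1.18981359e-01]), 'dq': array([ 0.000179  , -0.00306929, -0.00331495, -0.00033811, -0.00053108,
        0.00375001]), 'effort': array([ 3.70538755e-04, -3.94908714e+01, -3.71361673e+01, -6.33239961e-05,
        3.98185803e-03, -5.51950219e-07]), 'tool_pos': array([ 0.24481248, -0.57440076,  0.20910013]), 'tool_rot': array([-3.07629679e+00, -6.28010734e-01,  2.40144063e-04]), 'contact_force': array([ 1.51522291,  0.57474103, -0.09937517]), 'wrist_torque': array([-0.00760113,  0.01974138, -0.03048424]), 'grip_force': 0.0, 'opening': 0.0855506730839839}
```

View pics/top.png

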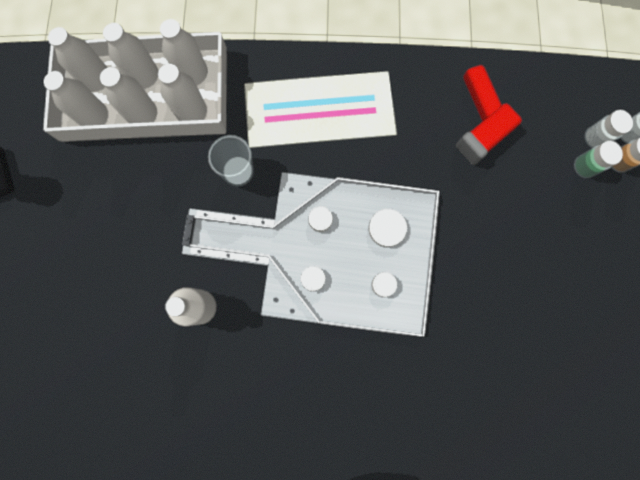

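View pics/scene.png

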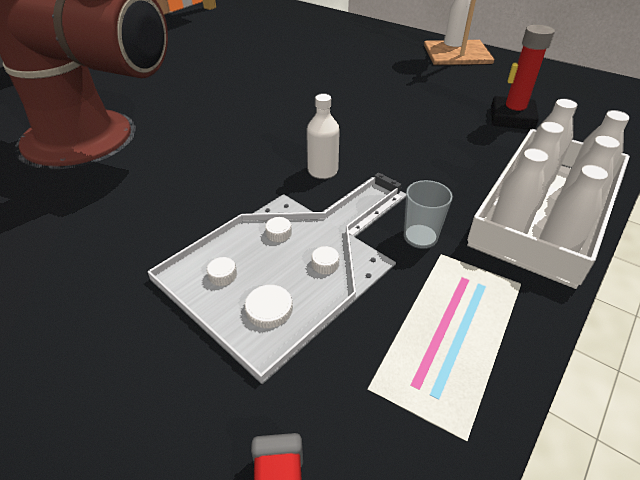

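The top view shows the gate near (273,243), with the lane running left to the stop at (188,232). The caps are at (320,218), (313,278) and (385,285), and the lid is at (388,228). The bottle is near (180,306) and the beaker near (233,162). The back wall's corners are at about (439,190) and (424,335).

```bash
cat >> h.py <<'E'
def caps(im,prior=[(320,218),(313,278),(385,285),(388,228)],thr=222,z=.024):
    g=im['frame'].min(2); m=(g>thr).astype(np.uint8)
    n,l,s,c=cv2.connectedComponentsWithStats(m)
    return [(c[i].round(1),s[i,4],s[i,2:4]) for i in range(1,n) if s[i,4]>100]
E
python3 - <<'E'
from h import *
im=grab('top'); f=im['frame']; g=f.min(2)
print([g[y,x] for x,y in [(320,218),(313,278),(385,285),(388,228),(350,250),(300,240),(230,237)]])
for t in (215,230):
  for c,a,w in caps(im,thr=t):
    if 140<c[0]<450 and c[1]>150: print(t,c,a,w,onz(im,[c],.024)[0].round(4))
m=(g>110).astype(np.uint8); n,l,s,c=cv2.connectedComponentsWithStats(m)
i=l[250,350]; cs,_=cv2.findContours((l==i).astype(np.uint8),cv2.RETR_EXTERNAL,cv2.CHAIN_APPROX_SIMPLE)
p=cv2.approxPolyDP(cs[0],3,True)[:,0]
for u in p: print(u,onz(im,[u],.018)[0].round(4))
cv2.imwrite('pics/crop.png',cv2.resize(f[140:345,140:450,::-1],None,fx=2.5,fy=2.5,interpolation=2))
E
```

```text
[np.uint8(233), np.uint8(233), np.uint8(232), np.uint8(233), np.uint8(205), np.uint8(207), np.uint8(199)]
215 [245.7 216. ] 562 [140  47] [0.6375 0.1372 0.024 ]
215 [320.  217.5] 429 [23 24] [0.6383 0.0131 0.024 ]
215 [387.7 226.7] 1058 [37 37] [ 0.6261 -0.1002  0.024 ]
215 [213.7 253.1] 138 [26  8] [0.5736 0.1876 0.024 ]
215 [242.2 256.9] 146 [26  9] [0.5687 0.1398 0.024 ]
215 [282.1 277.6] 180 [61 68] [0.5364 0.0726 0.024 ]
215 [312.3 277.6] 459 [25 24] [0.5378 0.023  0.024 ]
215 [384.6 283.7] 439 [24 24] [ 0.531  -0.0959  0.024 ]
215 [174.6 306.1] 263 [17 21] [0.4841 0.2479 0.024 ]
215 [391.3 317.7] 320 [60 17] [ 0.4759 -0.1076  0.024 ]
230 [320.  217.7] 347 [21 21] [0.638  0.0131 0.024 ]
230 [387.8 226.9] 929 [35 35] [ 0.6257 -0.1004  0.024 ]
230 [312.5 277.8] 372 [22 22] [0.5375 0.0227 0.024 ]
230 [384.7 283.9] 354 [22 22] [ 0.5307 -0.0961  0.024 ]
230 [174.6 306.2] 219 [16 17] [0.484  0.2479 0.024 ]
[189 209] [0.6481 0.2353 0.018 ]
[188 214] [0.6395 0.2364 0.018 ]
[197 219] [0.6313 0.2205 0.018 ]
[192 243] [0.5902 0.2265 0.018 ]
[183 245] [0.5864 0.2416 0.018 ]
[182 253] [0.5728 0.2424 0.018 ]
[268 265] [0.557  0.0971 0.018 ]
[262 315] [0.4744 0.1038 0.018 ]
[424 335] [ 0.4487 -0.163   0.018 ]
[438 190] [ 0.6932 -0.187   0.018 ]
[282 173] [0.7147 0.0798 0.018 ]
[274 219] [0.6347 0.0902 0.018 ]
```

View pics/crop.png

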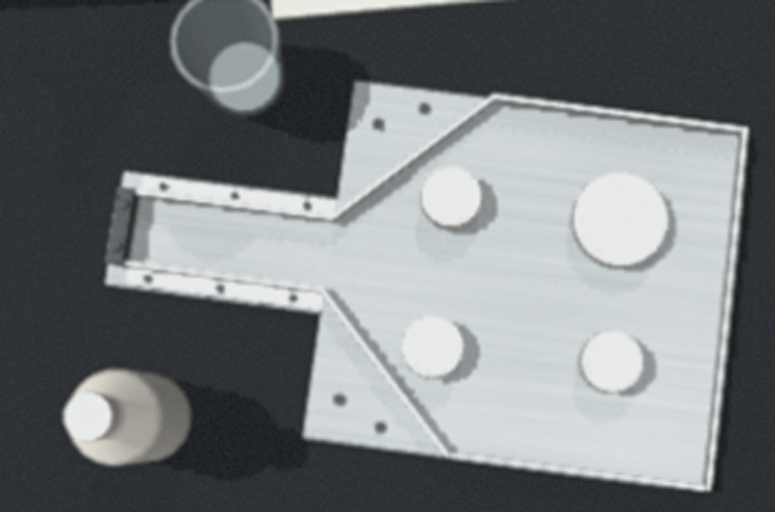

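The crop confirms the layout. The lid sits at crop pixel (620,220) and the caps at (452,197), (433,348) and (613,361). The gate corners are at (333,217) and (323,289), with the stop at (120,227).

```bash
cat >> h.py <<'E'
from scipy.spatial.transform import Rotation as Ro
O=np.array([.5981,.0947]); ex=np.array([.1,.995]); ey=np.array([-.995,.1]); H0=np.degrees(np.arctan2(.995,.1))
def tr(p): d=np.asarray(p)[...,:2]-O; return (np.stack([d@ex,d@ey],-1)*1000).round(1)
def go(x,y,z,head):
    "mm in tray frame, z world mm, heading deg in tray frame -> turn, then shift in tool axes (cm)"
    s=ctrl.get_obs(); R=Ro.from_rotvec(s['tool_rot']).as_matrix()
    h=np.degrees(np.arctan2(R[1,0],R[0,0])); w=np.radians(H0+head)
    turn=-((H0+head-h+180)%360-180)
    t=np.r_[O+ex*x/1000+ey*y/1000,z/1000]-s['tool_pos']
    c,n=np.cos(w),np.sin(w)
    print('turn',turn.round(1),'shift cm',(100*np.array([c*t[0]+n*t[1],n*t[0]-c*t[1],-t[2]])).round(2))
def st():
    s=ctrl.get_obs(); print('t',round(s['t'],2),'tcp',tr(s['tool_pos']),s['tool_pos'][2].round(4),'F',s['contact_force'].round(1),'op',round(s['opening'],4))
E
python3 - <<'E'
from h import *
im=grab('top')
print('gate corners',tr(onz(im,[(273.2,226.8),(269.2,255.6)],.018)))
print('stop top',tr(onz(im,[(193,219),(188,245)],.022)), 'backc',tr(onz(im,[(438,190),(424,335)],.018)))
print('caps',tr(onz(im,[(320,217.6),(312.4,277.7),(384.6,283.8)],.024)),'lid',tr(onz(im,[(387.8,226.8)],.020)))
print('bottle base, beaker base',tr(onz(im,[(203,307),(238,171)],0)))
go(-116,-76,60,36)
E
```

```text
gate corners [[ -1.3 -23.6]
 [ -1.5  25.3]]
stop top [[134.2 -19. ]
 [135.4  25.6]] backc [[-270.8 -122.8]
 [-271.3  122.8]]
caps [[ -77.2  -48. ]
 [ -77.5   52.9]
 [-196.4   47.8]] lid [[-191.8  -47.9]]
bottle base, beaker base [[  99.4  124.4]
 [  75.5 -116.4]]
turn -97.2 shift cm [26.16 63.57 14.94]
```

>>> send_rows:
  rows:
    - [1.4,[0,0,0],-9.7]
    - [1.4,[0,0,0],-9.7]
    - [1.4,[0,0,0],-9.7]
    - [1.4,[0,0,0],-9.7]
    - [1.4,[0,0,0],-9.7]
    - [1.4,[0,0,0],-9.7]
    - [1.4,[0,0,0],-9.7]
    - [1.4,[0,0,0],-9.7]
    - [1.4,[0,0,0],-9.7]
    - [1.4,[0,0,0],-9.7]

```text
t: 1.45
tool_pos: [0.245, -0.5748, 0.2098]
tool_rot: [-1.561, -2.726, -0.001]
contact_force: [0.1, 0.3, 0.1]
opening: 0.0141
grip_force: 0.0
```

>>> send_rows:
  rows:
    - [1.4,[2,5,0],0]
    - [1.4,[2,5,0],0]
    - [1.4,[2,5,0],0]
    - [1.4,[2,5,0],0]
    - [1.4,[2,5,0],0]
    - [1.4,[2,5,0],0]
    - [1.4,[2,5,0],0]
    - [1.4,[2,5,0],0]
    - [1.4,[2,5,0],0]
    - [1.4,[2,5,0],0]

```text
t: 2.7
tool_pos: [0.5782, -0.1497, 0.2101]
tool_rot: [1.569, 2.722, -0.0]
contact_force: [-0.9, -0.1, -0.1]
opening: 0.0139
grip_force: 0.0
```

```bash
python3 -c "
from h import *
st(); go(-116,-76,60,36)"
```

```text
t 2.7 tcp [-245.1   -4.7] 0.2101 F [-0.9 -0.1 -0.1] op 0.0139
turn -0.2 shift cm [ 6.26 13.36 15.01]
```

>>> send_rows:
  rows:
    - [1.4,[2,4.5,3],0]
    - [1.4,[2,4.5,4],0]
    - [1.4,[2.2,4.3,4],0]
    - [1.4,[0,0,4],0]
    - [1.4,[0,0,0],0]

```text
t: 3.32
tool_pos: [0.6574, -0.0306, 0.0559]
tool_rot: [-1.563, -2.715, 0.005]
contact_force: [-0.9, -0.1, 0.2]
opening: 0.0138
grip_force: 0.0
```

```bash
python3 -c "
from h import *
st(); im=grab('wrist','pics/w1.png'); print(im['cam_to_world'].round(3)); go(-116,-76,12,36)
im=grab('top','pics/t1.png')"
```

```text
t 3.33 tcp [-118.7  -71.5] 0.0559 F [-0.9 -0.1  0.2] op 0.0138
[[ 0.865  0.486  0.128  0.625]
 [ 0.502 -0.833 -0.233  0.029]
 [-0.006  0.266 -0.964  0.221]
 [ 0.     0.     0.     1.   ]]
turn -0.2 shift cm [0.14 0.39 4.72]
```

View pics/w1.png

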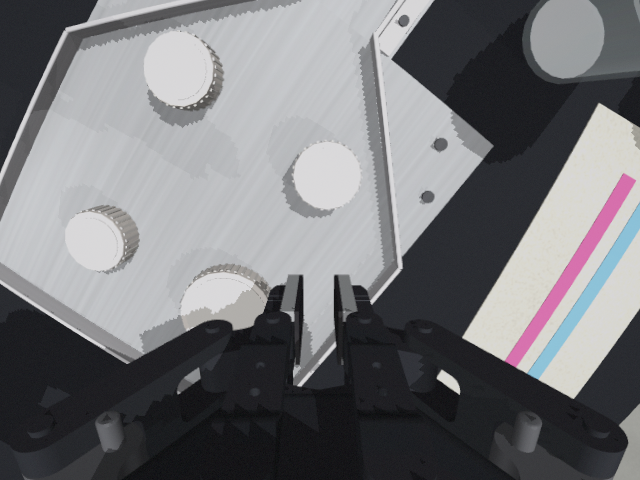

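The wrist view looks forward along tool x. Cap A is at (327,175), just ahead of the fingertips at (320,285). Caps B and C are at (179,68) and (95,240), and the gate is near (375,40).

```bash
cat >> h.py <<'E'
def wcaps(im=None,thr=None):
    im=im or grab('wrist'); g=cv2.GaussianBlur(im['frame'],(3,3),0).min(2); out=[]
    for t in ([thr] if thr else (212,220)):
        cs,_=cv2.findContours((g>t).astype(np.uint8),cv2.RETR_EXTERNAL,cv2.CHAIN_APPROX_NONE)
        for c in cs:
            if cv2.contourArea(c)<800: continue
            p=onz(im,cv2.convexHull(c).reshape(-1,2),.024); q=tr(p).astype(np.float32)
            (x,y),r=cv2.minEnclosingCircle(q); fill=cv2.contourArea(q.reshape(-1,1,2))/(np.pi*r*r)
            if 14<r<40 and fill>.7: out.append((t,round(x,1),round(y,1),'r',round(r,1),round(fill,2)))
    return out
E
python3 -c "
from h import *
print(*wcaps(),sep='\n')
im=cv2.imread('pics/w1.png').min(2); print(im[175,327],im[68,179],im[150,250],im[240,95])"
```

```text
(212, -195.2, 48.6, 'r', 18.9, 0.97)
(212, -76.1, -47.4, 'r', 19.0, 0.97)
(212, -76.6, 54.1, 'r', 19.0, 0.97)
217 214 191 216
```

>>> send_rows:
  rows:
    - [1.4,[0,0.4,1.5],0]
    - [1.4,[0,0,1.5],0]
    - [1.4,[0,0,1.4],0]
    - [1.4,[0,0,0],0]

```text
t: 3.98
tool_pos: [0.6626, -0.0295, 0.0144]
tool_rot: [-1.567, -2.718, 0.002]
contact_force: [-0.8, -0.3, 0.0]
opening: 0.0138
grip_force: 0.0
```

>>> send_rows:
  rows:
    - [1.4,[0.8,0,0],0]
    - [1.4,[0.8,0,0],0]
    - [1.4,[0.4,0,0],0]
    - [1.4,[0.5,0,0],0]
    - [1.4,[0.5,0,0],0]
    - [1.4,[0.5,0,0],0]
    - [1.4,[0.5,0,0],0]
    - [1.4,[0.5,0,0],0]
    - [1.4,[0,0,0],0]

```text
t: 5.1
tool_pos: [0.6416, 0.0096, 0.0169]
tool_rot: [-1.568, -2.722, 0.0]
contact_force: [-0.2, 0.0, 0.1]
opening: 0.014
grip_force: 0.0
```

```bash
python3 -c "
from h import *
st(); im=grab('wrist','pics/w2.png'); print(*wcaps(im),sep='\n')"
```

```text
t 5.1 tcp [-80.4 -51.8] 0.0169 F [-0.2  0.   0.1] op 0.014
(212, -195.5, 48.5, 'r', 18.8, 0.91)
(212, -76.8, 54.1, 'r', 19.1, 0.97)
```

View pics/w2.png

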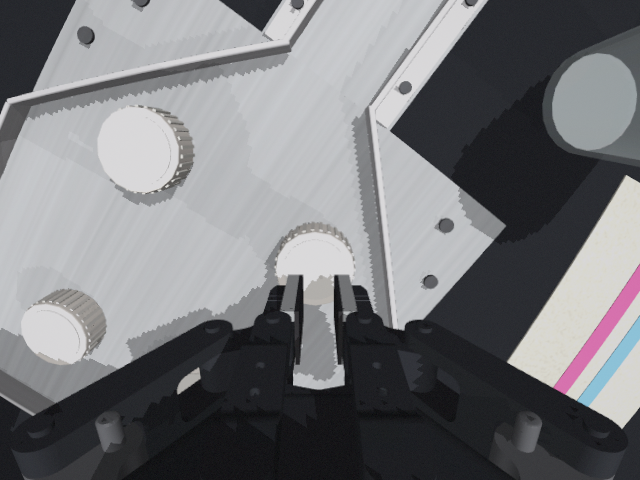

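Cap A sits centred against the two fingertips at (316,265), and the gate opening is at about (330,75). I'll lower slightly and push on.

>>> send_rows:
  rows:
    - [1.4,[0.4,0,0.2],0]
    - [1.4,[0.6,0,0.2],0]
    - [1.4,[0.6,0,0.1],0]
    - [1.4,[0.6,0,0],0]
    - [1.4,[0.6,0,0],0]
    - [1.4,[0.6,0,0],0]
    - [1.4,[0.6,0,0],0]
    - [1.4,[0.6,0,0],0]
    - [1.4,[0.6,0,0],0]
    - [1.4,[0.4,0,0],0]

```text
t: 6.4
tool_pos: [0.6135, 0.0581, 0.0119]
tool_rot: [-1.569, -2.722, 0.0]
contact_force: [0.1, 0.6, -0.7]
opening: 0.0137
grip_force: 0.0
```

>>> send_rows:
  rows:
    - [1.4,[0,0,0],0]
    - [1.4,[-1,0,0],0]
    - [1.0,[-1,0,0],0]
    - [0.6,[0,0,0],0]

```text
t: 6.9
tool_pos: [0.6245, 0.0392, 0.0121]
tool_rot: [1.571, 2.72, 0.0]
contact_force: [-0.4, 1.2, 0.1]
opening: 0.0058
grip_force: 0.0
```

```bash
python3 -c "
from h import *
st(); im=grab('wrist','pics/w3.png'); print(*wcaps(im),sep='\n'); go(-60,0,12,0)"
```

```text
t 6.9 tcp [-52.5 -31.8] 0.0121 F [-0.4  1.2  0.1] op 0.0058
(212, -76.9, 53.9, 'r', 19.2, 0.97)
turn 35.7 shift cm [-0.78 -3.15 -0.  ]
```

View pics/w3.png

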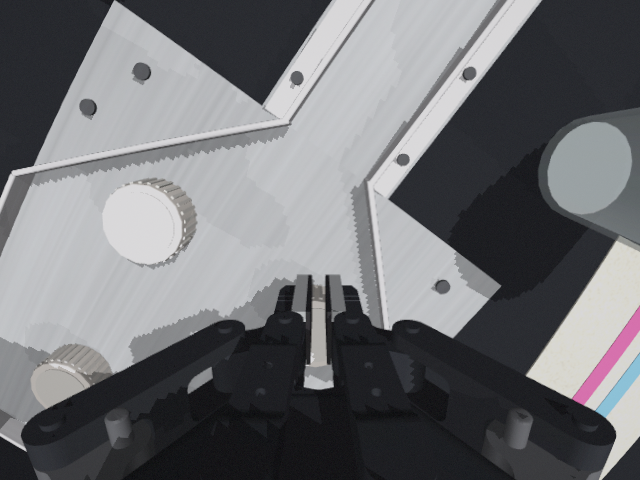

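Cap A is no longer ahead of the fingers, and something white shows between the pads at (318,330). I'll check the other cameras.

```bash
python3 -c "
from h import *
a=grab('top')['frame']; b=grab('scene')['frame']
a=cv2.resize(a[150:345,170:440],None,fx=1.45,fy=1.45*1.2); b=cv2.resize(b[160:390,140:420],None,fx=1.4,fy=1.4)
h=min(len(a),len(b)); cv2.imwrite('pics/c3.png',np.hstack([a[:h],b[:h]])[:,:,::-1]); print(a.shape,b.shape)"
```

```text
(339, 392, 3) (322, 392, 3)
```

View pics/c3.png

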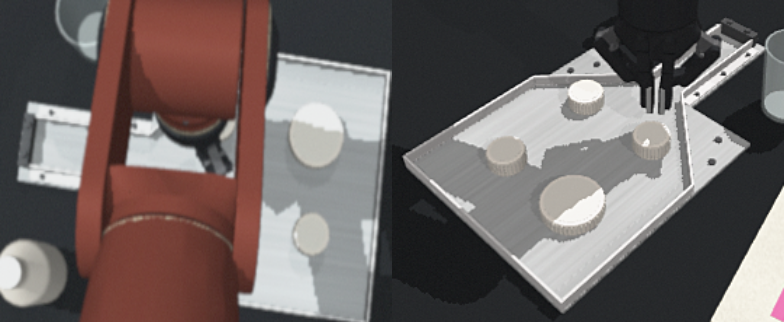

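The fingers passed over cap A, which is still near its old place (scene pixel (324,259)). So the tips are higher than I assumed. I'll measure the tip height and the cap using depth.

```bash
cat >> h.py <<'E'
def cloud(im):
    v,u=np.mgrid[0:480,0:640]; o,d=ray(im,np.c_[u.ravel(),v.ravel()])
    z=im['range_z'].ravel(); return (o+d*z[:,None]).reshape(480,640,3),im['range_z']>0
E
python3 -c "
from h import *
im=grab('scene'); P,ok=cloud(im)
T=tr(P); Z=P[...,2]*1000
for u,v in [(324,259),(222,268),(278,228)]:
    print((u,v),T[v-5,u],Z[v-5,u].round(1))
m=ok&(T[...,0]>-90)&(T[...,0]<0)&(abs(T[...,1]+32)<30)&(Z>6)&(Z<60)&(im['frame'].max(2)<90)
print('finger',m.sum(),np.percentile(Z[m],[0,1,5,20,50]).round(1))
vs,us=np.nonzero(m); 
for k in np.argsort(Z[m])[:40:5]: print(us[k],vs[k],T[vs[k],us[k]],Z[vs[k],us[k]].round(1))
w=ok&(im['frame'].min(2)>120)&(Z>21)&(Z<28)&(abs(T[...,0]+70)<60)&(T[...,1]<0)&(T[...,1]>-90)
print('capA top',T[w].mean(0),T[w].min(0),T[w].max(0),np.median(Z[w]))
go(-60,0,12,0)
"
```

```text
(324, 259) [-77.  -46.1] 25.4
(222, 268) [-189.8   51.9] 23.5
(278, 228) [-75.5  54.2] 25.4
finger 124 [36.6 37.  39.7 43.9 49.9]
325 240 [-62.5 -34.8] 36.6
335 237 [-49.3 -43. ] 38.9
337 237 [-48.8 -46.5] 40.8
318 235 [-65.9 -23.8] 42.2
335 236 [-51.  -44.3] 42.9
330 237 [-58.4 -41. ] 43.9
320 234 [-64.2 -26.2] 44.6
319 233 [-64.3 -24.3] 45.5
capA top [-78.32876712 -49.32671233] [-97.5 -68.1] [-57.7 -29.3] 24.333186071489074
turn 35.8 shift cm [-0.85 -3.09 -0.01]
```

```bash
python3 -c "
from h import *
im=grab('scene'); P,ok=cloud(im); T=tr(P); Z=P[...,2]*1000
print(im['cam_to_world'][:3,3])
for u in (326,330,334):
  for v in range(224,252,2): print(u,v,T[v,u],Z[v,u].round(1),im['frame'][v,u])
cv2.imwrite('pics/z.png',cv2.resize(im['frame'][190:290,270:400,::-1],None,fx=6,fy=6,interpolation=cv2.INTER_CUBIC)); st()
"
```

```text
[ 0.9200552  -0.37296863  0.51229665]
326 224 [-60.2 -34.3] 66.8 [0 0 0]
326 226 [-61.  -35.2] 63.9 [0 0 0]
326 228 [-60.3 -34.6] 59.2 [0 0 0]
326 230 [-60.3 -34.6] 55.3 [10  9 10]
326 232 [-59.5 -34. ] 50.3 [15 15 16]
326 234 [-60.4 -34.7] 47.3 [35 33 34]
326 236 [-59.  -33.6] 41.6 [66 66 66]
326 238 [-58.7 -33.3] 37.1 [105 106 106]
326 240 [-59.4 -34. ] 33.9 [125 125 125]
326 242 [-39.9 -16.7] 4.6 [209 210 208]
326 244 [-43.2 -19.6] 4.5 [210 209 208]
326 246 [-61.7 -36.2] 24.4 [192 187 181]
326 248 [-63.7 -38.1] 22.9 [181 174 166]
326 250 [-68.2 -42.1] 24.7 [180 175 167]
330 224 [-2.8  8. ] 3.6 [110 110 110]
330 226 [-6.6  4.6] 3.7 [95 96 95]
330 228 [-58.  -40.3] 61.2 [99 97 98]
330 230 [-57.7 -40.1] 56.8 [98 98 98]
330 232 [-58.5 -40.9] 54.0 [97 97 97]
330 234 [-59.  -41.4] 50.6 [57 57 58]
330 236 [-58.5 -41. ] 46.0 [46 45 46]
330 238 [-56.7 -39.6] 39.8 [51 51 51]
330 240 [-56.9 -39.8] 35.9 [44 44 44]
330 242 [-34.5 -20.4] 3.2 [203 204 203]
330 244 [-39.  -24.4] 4.6 [209 209 209]
330 246 [-42.5 -27.5] 4.8 [208 209 208]
330 248 [-59.5 -42.4] 22.7 [186 179 169]
330 250 [-64.1 -46.4] 24.6 [178 173 166]
334 224 [-56.3 -46.3] 71.4 [112 112 110]
334 226 [-55.2 -45.4] 66.3 [113 113 112]
334 228 [-53.  -43.7] 59.9 [114 115 114]
334 230 [-55.5 -45.9] 59.0 [114 115 114]
334 232 [-54.9 -45.5] 54.4 [116 115 115]
334 234 [-56.2 -46.7] 52.1 [105 104 104]
334 236 [-55.7 -46.4] 47.5 [102 103 102]
334 238 [-55.1 -46. ] 42.7 [109 109 108]
334 240 [-55. -46.] 38.6 [127 127 125]
334 242 [-31.  -25.7] 4.2 [199 200 199]
334 244 [-33.7 -28.2] 3.4 [207 207 206]
334 246 [-38.3 -32.2] 4.9 [208 209 207]
334 248 [-41.3 -34.9] 4.5 [221 220 217]
334 250 [-59.7 -50.6] 24.2 [255 255 255]
t 7.15 tcp [-51.4 -30.8] 0.0118 F [0.4 0.7 0.7] op 0.0063
```

View pics/z.png

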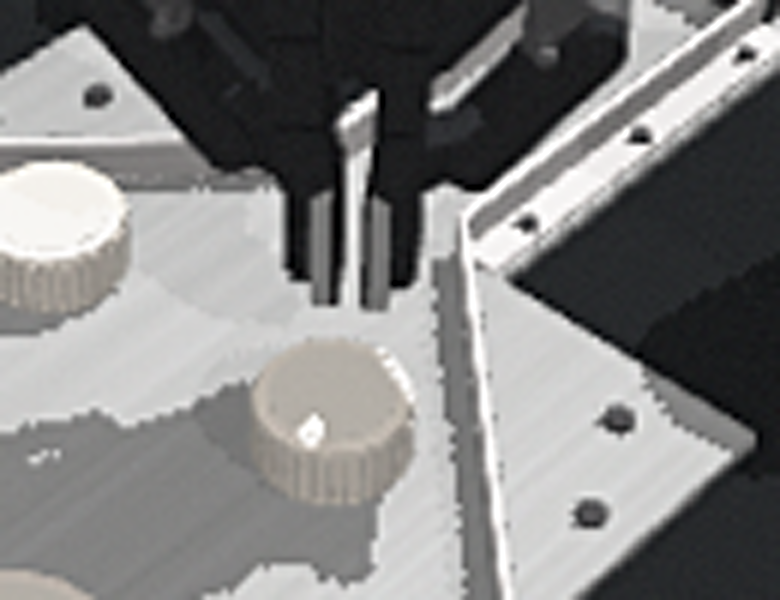

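The fingertips hang about 21 mm higher than the reported TCP z: they read z≈33 mm when 12 mm is reported. They simply cleared cap A, which has not moved. I'll back up behind it and descend by the measured offset.

>>> send_rows:
  rows:
    - [1.4,[-2,0,0],0]
    - [1.4,[-2,0,0],0]
    - [1.4,[-2,0,0],0]
    - [1.4,[-2,0,0],0]
    - [1.4,[0,0,0.7],0]
    - [1.4,[0,0,0.6],0]
    - [1.4,[0,0,0.4],0]
    - [1.4,[0,0,0],0]
    - [1.4,[0,0,0],0]

```text
t: 8.28
tool_pos: [0.6639, -0.0285, -0.0049]
tool_rot: [1.568, 2.722, 0.0]
contact_force: [-0.4, 0.8, -0.4]
opening: 0.0143
grip_force: 0.0
```

```bash
cat >> h.py <<'E'
def tip(r=45):
    "lowest gripper points seen by the scene camera near the TCP"
    im=grab('scene'); P,ok=cloud(im); T=tr(P); Z=P[...,2]*1000; c=tr(ctrl.get_obs()['tool_pos'])
    m=ok&(np.hypot(*(T-c).transpose(2,0,1))<r)&(Z>8)&(im['frame'].max(2)<140)
    print('tip z pct',np.percentile(Z[m],[0,2,5,10]).round(1),m.sum()); return im
E
python3 -c "
from h import *
print(ctrl.grip_point_offset)
st(); tip(25); print(*wcaps(),sep='\n'); go(-116,-76,-8,36)"
```

```text
0.0187
t 8.28 tcp [-116.   -77.8] -0.0049 F [-0.4  0.8 -0.4] op 0.0143
tip z pct [16.4 25.6 32.4 43.4] 2329
(212, -76.2, -47.3, 'r', 19.3, 0.97)
(212, -76.8, 53.8, 'r', 19.0, 0.73)
turn -0.2 shift cm [ 0.13 -0.16  0.33]
```

>>> send_rows:
  rows:
    - [1.4,[0,-0.1,0.4],0]
    - [1.4,[0.5,0,0],0]
    - [1.4,[0.5,0,0],0]
    - [1.4,[0.5,0,0],0]
    - [1.4,[0.4,0,0],0]
    - [1.4,[0.5,0,0],0]
    - [1.4,[0.5,0,0],0]
    - [1.4,[0.5,0,0],0]
    - [1.4,[0.5,0,0],0]
    - [1.4,[0,0,0],0]

```text
t: 9.62
tool_pos: [0.6432, 0.0048, -0.0091]
tool_rot: [-1.568, -2.722, 0.0]
contact_force: [-0.1, -0.4, 0.1]
opening: 0.0139
grip_force: 0.0
```

```bash
python3 -c "
from h import *
st(); im=grab('wrist','pics/w4.png'); print(*wcaps(im),sep='\n')"
```

```text
t 9.62 tcp [-85.  -53.9] -0.0091 F [-0.1 -0.4  0.1] op 0.0139
(212, -60.0, -36.7, 'r', 19.4, 0.96)
(212, -76.8, 54.1, 'r', 19.2, 0.97)
```

View pics/w4.png

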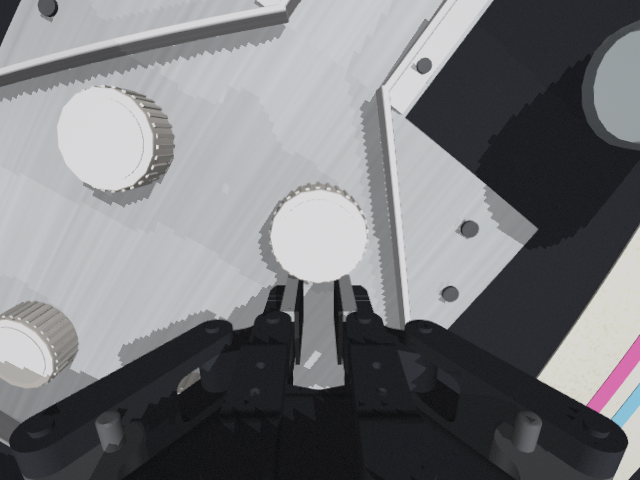

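Now cap A is being pushed properly: it sits centred at (319,236) against both fingertips.

>>> send_rows:
  rows:
    - [1.4,[0.5,0,0],0]
    - [1.4,[0.6,0,0],0]
    - [1.4,[0.6,0,0],0]
    - [1.4,[0.6,0,0],0]
    - [1.4,[0.6,0,0],0]
    - [1.4,[0.6,0,0],0]
    - [1.4,[0.6,0,0],0]
    - [1.4,[0.6,0,0],0]
    - [1.4,[0.6,0,0],0]
    - [1.4,[0.5,0,0],0]

```text
t: 10.92
tool_pos: [0.6142, 0.055, -0.0091]
tool_rot: [-1.569, -2.722, -0.0]
contact_force: [0.0, 0.3, 0.1]
opening: 0.0137
grip_force: 0.1
```

>>> send_rows:
  rows:
    - [1.4,[0.2,0,0],0]
    - [1.4,[0,0,0],0]
    - [1.4,[-1,0,0],0]
    - [1.0,[-1,0,0],0]
    - [0.6,[0,0,0],9]
    - [0.6,[0,0,0],9]
    - [0.6,[0,0,0],9]
    - [0.6,[0,0,0],8.7]
    - [0.6,[0,0,0],0]

```text
t: 12.05
tool_pos: [0.6238, 0.0383, -0.009]
tool_rot: [2.326, 2.111, 0.0]
contact_force: [1.1, -0.5, -0.2]
opening: 0.0063
grip_force: 0.0
```

```bash
python3 -c "
from h import *
st(); print(*wcaps(),sep='\n'); go(-50,0,-9,0)"
```

```text
t 12.05 tcp [-53.6 -31.2] -0.009 F [ 1.1 -0.5 -0.2] op 0.0063
(212, -11.8, -1.5, 'r', 19.3, 0.97)
turn 0.2 shift cm [ 0.35 -3.12 -0.  ]
```

>>> send_rows:
  rows:
    - [0.6,[0,-1.5,0],0]
    - [0.6,[0,-1.45,0],0]
    - [0.6,[0,0,0],0]
    - [0.6,[0.5,0,0],0]
    - [0.6,[0.5,0,0],0]
    - [0.6,[0.5,-0.05,0],0]
    - [0.6,[0.6,-0.05,0],0]
    - [0.6,[0.6,-0.05,0],0]
    - [0.6,[0.6,0,0],0]
    - [0.6,[0,0,0],0]

```text
t: 13.35
tool_pos: [0.5958, 0.0754, -0.0091]
tool_rot: [-2.327, -2.11, 0.0]
contact_force: [0.4, -0.8, -0.6]
opening: 0.0061
grip_force: 0.0
```

```bash
python3 -c "
from h import *
st(); print(*wcaps(),sep='\n')"
```

```text
t 13.35 tcp [-19.4   0.4] -0.0091 F [ 0.4 -0.8 -0.6] op 0.0061
(212, 12.3, 0.1, 'r', 19.3, 0.97)
```

>>> send_rows:
  rows:
    - [0.6,[0.6,0,0],0]
    - [0.6,[0.6,0,0],0]
    - [0.6,[0.6,0,0],0]
    - [0.6,[0.6,0,0],0]
    - [0.6,[0,0,0],0]
    - [0.6,[-1.5,0,-1],0]
    - [0.6,[-2,0,-2.5],0]
    - [0.6,[-2,0,0],0]
    - [1.4,[-1.5,0,0],0]
    - [1.4,[0,0,0],0]

```text
t: 14.65
tool_pos: [0.5904, 0.0278, 0.0249]
tool_rot: [-2.329, -2.106, 0.002]
contact_force: [0.5, 0.2, -0.9]
opening: 0.0143
grip_force: 0.0
```

>>> send_rows:
  rows:
    - [1.4,[0,0,0],9.7]
    - [1.4,[0,0,0],9.7]
    - [1.4,[0,0,0],9.7]
    - [1.4,[0,0,0],9.7]
    - [1.4,[0,0,0],0]
    - [1.4,[0,0,0],0]

```text
t: 15.4
tool_pos: [0.5909, 0.0294, 0.0254]
tool_rot: [-2.894, -1.221, 0.001]
contact_force: [-0.1, -1.4, -0.3]
opening: 0.0142
grip_force: 0.0
```

```bash
python3 -c "
from h import *
st(); print(*wcaps(),sep='\n'); go(-114,84,26,-38.9)"
```

```text
t 15.4 tcp [-65.7   0.6] 0.0254 F [-0.1 -1.4 -0.3] op 0.0142
(212, 36.6, 0.5, 'r', 19.2, 0.96)
turn 0.3 shift cm [-9.   -3.47 -0.05]
```

>>> send_rows:
  rows:
    - [1.4,[-3,-1.15,0],0]
    - [1.4,[-3,-1.15,0],0]
    - [1.4,[-3,-1.15,0],0]
    - [1.4,[0,0,1.2],0]
    - [1.4,[0,0,1.2],0]
    - [1.4,[0,0,1],0]
    - [1.4,[0,0,0],0]
    - [1.4,[0,0,0],0]

```text
t: 16.45
tool_pos: [0.5041, -0.0109, -0.0081]
tool_rot: [-2.896, -1.217, -0.0]
contact_force: [0.2, -0.5, 0.0]
opening: 0.0142
grip_force: 0.0
```

```bash
python3 -c "
from h import *
st(); print(*wcaps(),sep='\n'); go(-114,84,-9,-38.9)"
```

```text
t 16.45 tcp [-114.5   83. ] -0.0081 F [ 0.2 -0.5  0. ] op 0.0142
(212, -76.7, 53.9, 'r', 19.3, 0.97)
turn 0.2 shift cm [-0.03 -0.12  0.12]
```

>>> send_rows:
  rows:
    - [1.4,[0.5,-0.05,0.1],0]
    - [1.4,[0.5,0,0],0]
    - [1.4,[0.4,0,0],0]
    - [1.4,[0.5,0,0],0]
    - [1.4,[0.6,0,0],0]
    - [1.4,[0.6,0,0],0]
    - [1.4,[0.6,0,0],0]
    - [1.4,[0.6,0,0],0]
    - [1.4,[0.6,0,0],0]
    - [1.4,[0.6,0,0],0]

```text
t: 17.75
tool_pos: [0.5421, 0.0289, -0.0091]
tool_rot: [-2.896, -1.217, -0.0]
contact_force: [-0.9, -0.1, 0.3]
opening: 0.014
grip_force: 0.1
```

```bash
python3 -c "
from h import *
st(); print(*wcaps(),sep='\n')"
```

```text
t 17.75 tcp [-71.1  49.1] -0.0091 F [-0.9 -0.1  0.3] op 0.014
(212, -185.6, -45.7, 'r', 29.3, 0.75)
(212, -47.5, 30.6, 'r', 19.3, 0.96)
```

>>> send_rows:
  rows:
    - [1.4,[0.6,0,0],0]
    - [1.4,[0.6,0,0],0]
    - [1.4,[0.6,0,0],0]
    - [1.4,[0.6,0,0],0]
    - [1.4,[0.6,0,0],0]
    - [1.4,[0.6,0,0],0]
    - [1.4,[0.6,0,0],0]
    - [1.4,[0.4,0,0],0]
    - [1.4,[0,0,0],0]

```text
t: 18.92
tool_pos: [0.5742, 0.0617, -0.009]
tool_rot: [2.896, 1.217, 0.0]
contact_force: [-0.0, -0.6, -0.7]
opening: 0.0142
grip_force: 0.0
```

>>> send_rows:
  rows:
    - [1.4,[-1,0,0],0]
    - [1.0,[-1,0,0],0]
    - [0.6,[0,0,0],-9.7]
    - [0.6,[0,0,0],-9.7]
    - [0.6,[0,0,0],-9.7]
    - [0.6,[0,0,0],-9.7]
    - [0.6,[0,0,0],0]

```text
t: 19.8
tool_pos: [0.5594, 0.0466, -0.0091]
tool_rot: [-2.33, -2.107, 0.0]
contact_force: [0.6, 0.3, -0.2]
opening: 0.0061
grip_force: 0.0
```

```bash
python3 -c "
from h import *
st(); print(*wcaps(),sep='\n'); go(-50,0,-9,0)"
```

```text
t 19.8 tcp [-51.7  33.7] -0.0091 F [ 0.6  0.3 -0.2] op 0.0061
(212, -11.4, 1.2, 'r', 19.3, 0.97)
(212, 36.5, 0.0, 'r', 19.3, 0.97)
turn -0.1 shift cm [ 0.16  3.36 -0.01]
```

>>> send_rows:
  rows:
    - [0.6,[0,1.65,0],0]
    - [0.6,[0,1.6,0],0]
    - [0.6,[0.2,0,0],0]
    - [0.6,[0.5,0,0],0]
    - [0.6,[0.5,0,0],0]
    - [0.6,[0.4,0,0],0]
    - [0.6,[0.4,0,0],0]
    - [0.6,[0.5,0,0],0]
    - [0.6,[0.5,0,0],0]
    - [0.6,[0.5,0,0],0]

```text
t: 21.1
tool_pos: [0.5958, 0.0792, -0.0091]
tool_rot: [-2.328, -2.11, 0.0]
contact_force: [-0.6, -0.0, -0.3]
opening: 0.0059
grip_force: 0.1
```

```bash
python3 -c "
from h import *
st(); print(*wcaps(),sep='\n')"
```

```text
t 21.1 tcp [-15.7   0.7] -0.0091 F [-0.6 -0.  -0.3] op 0.0059
(212, 15.3, 0.5, 'r', 19.3, 0.97)
(212, 55.8, -0.3, 'r', 19.5, 0.96)
```

>>> send_rows:
  rows:
    - [0.6,[0.5,0,0],0]
    - [0.6,[0.5,0,0],0]
    - [0.6,[0.5,0,0],0]
    - [0.6,[0.6,0,0],0]
    - [0.6,[0,0,0],0]
    - [0.6,[-1.5,0,-1],0]
    - [0.6,[-2,0,-2.5],0]
    - [1.4,[-3,0,0],0]
    - [1.4,[-4,0,0],0]
    - [1.4,[-4,0,0],0]

```text
t: 22.4
tool_pos: [0.5836, -0.0468, 0.027]
tool_rot: [2.327, 2.109, 0.001]
contact_force: [0.6, 0.1, -0.7]
opening: 0.0141
grip_force: 0.0
```

>>> send_rows:
  rows:
    - [1.4,[-4,-2,0],0]
    - [1.4,[-3,-2,0],0]
    - [1.4,[0,0,0],7.3]
    - [1.4,[0,0,0],7.3]
    - [1.4,[0,0,0],0]
    - [1.4,[0,0,0],0]

```text
t: 23.15
tool_pos: [0.537, -0.1108, 0.0263]
tool_rot: [2.575, 1.798, 0.0]
contact_force: [0.4, 0.2, 0.0]
opening: 0.0141
grip_force: 0.0
```

```bash
python3 -c "
from h import *
st(); print(*wcaps(),sep='\n'); go(-241,60,-9,-14.6)"
```

```text
t 23.15 tcp [-210.6   40.2] 0.0263 F [0.4 0.2 0. ] op 0.0141

turn 0.2 shift cm [-3.46 -1.14  3.52]
```

>>> send_rows:
  rows:
    - [1.4,[-1.8,-0.6,0],0]
    - [1.4,[-1.7,-0.55,0],0]
    - [1.4,[0,0,0],0]
    - [1.4,[0,0,1.2],0]
    - [1.4,[0,0,1.2],0]
    - [1.4,[0,0,1.1],0]
    - [1.4,[0,0,0],0]
    - [1.4,[0,0,0],0]

```text
t: 24.2
tool_pos: [0.5142, -0.1391, -0.0091]
tool_rot: [-2.577, -1.797, 0.0]
contact_force: [-0.6, 0.0, 0.3]
opening: 0.014
grip_force: 0.0
```

```bash
python3 -c "
from h import *
st(); print(*wcaps(),sep='\n')"
```

```text
t 24.2 tcp [-241.    60.1] -0.0091 F [-0.6  0.   0.3] op 0.014
(212, -195.1, 48.3, 'r', 19.1, 0.97)
```

>>> send_rows:
  rows:
    - [1.4,[0.5,0,0],0]
    - [1.4,[0.6,0,0],0]
    - [1.4,[0.4,0,0],0]
    - [1.4,[0.5,0,0],0]
    - [1.4,[0.6,0,0],0]
    - [1.4,[0.6,0,0],0]
    - [1.4,[0.6,0,0],0]
    - [1.4,[0.6,0,0],0]
    - [1.4,[0.6,0,0],0]
    - [1.4,[0.6,0,0],0]

```text
t: 25.5
tool_pos: [0.5335, -0.0863, -0.0091]
tool_rot: [-2.577, -1.797, 0.0]
contact_force: [-0.3, -0.2, -0.0]
opening: 0.0137
grip_force: 0.1
```

>>> send_rows:
  rows:
    - [1.4,[0.6,0,0],0]
    - [1.4,[0.6,0,0],0]
    - [1.4,[0.6,0,0],0]
    - [1.4,[0.6,0,0],0]
    - [1.4,[0.6,0,0],0]
    - [1.4,[0.6,0,0],0]
    - [1.4,[0.6,0,0],0]
    - [1.4,[0.6,0,0],0]
    - [1.4,[0.6,0,0],0]
    - [1.4,[0.6,0,0],0]

```text
t: 26.75
tool_pos: [0.5543, -0.03, -0.009]
tool_rot: [2.577, 1.797, 0.0]
contact_force: [-0.7, 0.1, 1.0]
opening: 0.0141
grip_force: 0.1
```

```bash
python3 -c "
from h import *
st(); print(*wcaps(),sep='\n')"
```

```text
t 26.75 tcp [-128.4   31.1] -0.009 F [-0.7  0.1  1. ] op 0.0141
```

```bash
python3 -c "
from h import *
im=grab('wrist','pics/w5.png')
for t in (195,200,205,208): print(*wcaps(im,t),sep='\n')
print(im['frame'].min(2)[200:260:10,320])"
```

```text
(195, -98.7, 23.4, 'r', 19.2, 0.97)



[189 199 198 198 198 198]
```

View pics/w5.png

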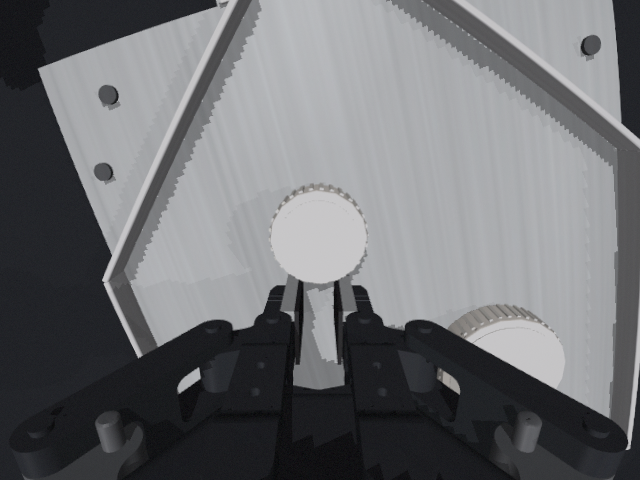

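Cap C is centred in front of the fingers at (319,236), and the lid at (510,355) is undisturbed. The missed detections came from the changed exposure.

>>> send_rows:
  rows:
    - [1.4,[0.6,0,0],0]
    - [1.4,[0.6,0,0],0]
    - [1.4,[0.6,0,0],0]
    - [1.4,[0.6,0,0],0]
    - [1.4,[0.6,0,0],0]
    - [1.4,[0.6,0,0],0]
    - [1.4,[0.6,0,0],0]
    - [1.4,[0.6,0,0],0]
    - [1.4,[0.6,0,0],0]
    - [1.4,[0.6,0,0],0]

```text
t: 28.1
tool_pos: [0.575, 0.0263, -0.0091]
tool_rot: [-2.577, -1.797, -0.0]
contact_force: [-0.1, -0.8, 0.5]
opening: 0.0137
grip_force: 0.0
```

>>> send_rows:
  rows:
    - [1.4,[0.6,0,0],0]
    - [1.4,[0.6,0,0],0]
    - [1.4,[0.6,0,0],0]
    - [1.4,[0.6,0,0],0]
    - [1.4,[0.4,0,0],0]
    - [1.4,[0,0,0],0]
    - [1.4,[-1,0,0],0]
    - [0.6,[-1,0,0],-7.2]
    - [0.6,[0,0,0],-7.2]
    - [0.6,[0,0,0],0]

```text
t: 29.35
tool_pos: [0.5774, 0.0327, -0.0091]
tool_rot: [-2.334, -2.103, 0.0]
contact_force: [-0.3, 0.4, -0.5]
opening: 0.0062
grip_force: 0.0
```

```bash
python3 -c "
from h import *
st(); im=grab('wrist')
for t in (195,204,212): print(*wcaps(im,t),sep='\n')
go(-50,0,-9,0)"
```

```text
t 29.35 tcp [-63.8  14.4] -0.0091 F [-0.3  0.4 -0.5] op 0.0062
(195, -13.6, 1.4, 'r', 20.5, 0.95)
(195, 37.5, 1.0, 'r', 20.2, 0.9)
(204, -13.3, 1.0, 'r', 19.9, 0.96)
(204, 37.6, 0.8, 'r', 19.7, 0.91)
(212, -13.7, 1.2, 'r', 19.4, 0.97)
(212, 37.4, 0.4, 'r', 19.3, 0.93)
turn -0.2 shift cm [ 1.36  1.43 -0.01]
```

>>> send_rows:
  rows:
    - [0.6,[0,1.35,0],0]
    - [0.6,[0.8,0,0],0]
    - [0.6,[0.8,0,0],0]
    - [0.6,[0.4,0,0],0]
    - [0.6,[0.5,0,0],0]
    - [0.6,[0.5,0,0],0]
    - [0.6,[0.4,0,0],0]
    - [0.6,[0.4,0,0],0]
    - [0.6,[0.4,0,0],0]
    - [0.6,[0.4,0,0],0]

```text
t: 30.65
tool_pos: [0.5958, 0.0781, -0.0091]
tool_rot: [-2.331, -2.106, 0.0]
contact_force: [0.3, -0.7, -0.1]
opening: 0.0061
grip_force: 0.1
```

```bash
python3 -c "
from h import *
st(); im=grab('wrist')
for t in (204,212): print(*wcaps(im,t),sep='\n')"
```

```text
t 30.65 tcp [-16.8   0.7] -0.0091 F [ 0.3 -0.7 -0.1] op 0.0061
(204, 14.2, 0.2, 'r', 19.7, 0.96)
(204, 54.8, 0.1, 'r', 20.0, 0.95)
(212, 14.2, 0.4, 'r', 19.3, 0.97)
(212, 54.4, 0.1, 'r', 19.3, 0.97)
```

>>> send_rows:
  rows:
    - [0.6,[0.4,0,0],0]
    - [0.6,[0.4,0,0],0]
    - [0.6,[0.4,0,0],0]
    - [0.6,[0.3,0,0],0]
    - [0.6,[0.1,0,0],0]
    - [0.6,[0,0,0],0]

```text
t: 31.45
tool_pos: [0.5974, 0.0939, -0.0091]
tool_rot: [-2.331, -2.106, -0.0]
contact_force: [-0.6, 0.2, 0.8]
opening: 0.0057
grip_force: 0.0
```

```bash
python3 -c "
from h import *
st(); im=grab('wrist')
for t in (204,212): print(*wcaps(im,t),sep='\n')"
```

```text
t 31.45 tcp [-0.9  0.6] -0.0091 F [-0.6  0.2  0.8] op 0.0057
(204, 30.2, 0.4, 'r', 19.6, 0.97)
(204, 70.9, 0.0, 'r', 19.8, 0.95)
(212, 30.4, 0.4, 'r', 19.3, 0.97)
(212, 70.5, 0.1, 'r', 19.3, 0.98)
```

Now I'll creep towards the stop in 1 mm steps and watch the force.

>>> send_rows:
  rows:
    - [0.6,[0.1,0,0],0]
    - [0.6,[0.1,0,0],0]
    - [0.6,[0.1,0,0],0]
    - [0.6,[0,0,0],0]

```text
t: 32.0
tool_pos: [0.5977, 0.0969, -0.0091]
tool_rot: [-2.331, -2.106, -0.0]
contact_force: [0.8, -0.1, 0.5]
opening: 0.006
grip_force: 0.0
```

>>> send_rows:
  rows:
    - [0.6,[0.05,0,0],0]
    - [0.6,[0,0,0],0]

```text
t: 32.25
tool_pos: [0.5977, 0.0973, -0.0091]
tool_rot: [-2.331, -2.106, -0.0]
contact_force: [0.2, -0.6, -0.7]
opening: 0.006
grip_force: 0.0
```

>>> send_rows:
  rows:
    - [0.6,[0.05,0,0],0]
    - [0.6,[0,0,0],0]

```text
t: 32.5
tool_pos: [0.5978, 0.0978, -0.009]
tool_rot: [2.331, 2.106, 0.0]
contact_force: [-0.9, 0.6, -0.7]
opening: 0.0057
grip_force: 0.1
```

```bash
python3 -c "
from h import *
st(); im=grab('wrist')
for t in (204,212): print(*wcaps(im,t),sep='\n')"
```

```text
t 32.5 tcp [3.1 0.6] -0.009 F [-0.9  0.6 -0.7] op 0.0057
(204, 34.1, 0.1, 'r', 19.6, 0.97)
(204, 74.8, 0.2, 'r', 20.0, 0.95)
(212, 34.1, 0.3, 'r', 19.3, 0.97)
(212, 74.3, -0.0, 'r', 19.3, 0.97)
```

>>> send_rows:
  rows:
    - [0.6,[0.05,0,0],0]
    - [0.6,[0,0,0],0]

```text
t: 32.8
tool_pos: [0.5978, 0.0983, -0.0091]
tool_rot: [-2.331, -2.106, -0.0]
contact_force: [0.3, -0.5, -0.3]
opening: 0.006
grip_force: 0.1
```

>>> send_rows:
  rows:
    - [0.6,[0.05,0,0],0]
    - [0.6,[0,0,0],0]

```text
t: 33.05
tool_pos: [0.5979, 0.0988, -0.0091]
tool_rot: [-2.331, -2.106, -0.0]
contact_force: [0.2, -0.8, 0.4]
opening: 0.0061
grip_force: 0.1
```

>>> send_rows:
  rows:
    - [0.6,[0.05,0,0],0]
    - [0.6,[0,0,0],0]

```text
t: 33.3
tool_pos: [0.5979, 0.0993, -0.0091]
tool_rot: [-2.331, -2.106, 0.0]
contact_force: [0.8, -0.1, -0.0]
opening: 0.0061
grip_force: 0.1
```

>>> send_rows:
  rows:
    - [0.6,[0.04,0,0],0]
    - [0.6,[0,0,0],0]

```text
t: 33.55
tool_pos: [0.598, 0.0994, -0.009]
tool_rot: [2.331, 2.106, -0.001]
contact_force: [-0.4, -0.5, 0.9]
opening: 0.0058
grip_force: 0.7
```

>>> send_rows:
  rows:
    - [0.6,[0.04,0,0],0]
    - [0.6,[0,0,0],0]

```text
t: 33.8
tool_pos: [0.598, 0.0996, -0.0091]
tool_rot: [2.331, 2.106, -0.001]
contact_force: [0.4, -2.7, 1.0]
opening: 0.0058
grip_force: 1.7
```

```bash
python3 -c "
from h import *
st(); im=grab('wrist')
for t in (204,212): print(*wcaps(im,t),sep='\n')
# gap at stop seen in wrist cloud: cap A front edge vs stop face
P,ok=cloud(im); T=tr(P); Z=P[...,2]*1000
m=ok&(abs(T[...,1])<4)&(T[...,0]>60)&(T[...,0]<150)
o=np.argsort(T[m][:,0]); print([(float(a),float(b)) for a,b in zip(T[m][o,0],Z[m][o].round(0))][::25])"
```

```text
t 33.8 tcp [4.9 0.6] -0.0091 F [ 0.4 -2.7  1. ] op 0.0058
(204, 35.4, 0.4, 'r', 19.8, 0.95)
(204, 76.2, -0.1, 'r', 19.9, 0.95)
(212, 35.8, 0.4, 'r', 19.3, 0.96)
(212, 75.9, 0.1, 'r', 19.2, 0.98)
[(60.1, 25.0), (60.4, 25.0), (60.9, 25.0), (61.5, 24.0), (61.9, 25.0), (62.4, 25.0), (62.8, 25.0), (63.2, 26.0), (63.8, 25.0), (64.3, 26.0), (64.6, 25.0), (65.0, 25.0), (65.4, 25.0), (66.1, 25.0), (66.5, 25.0), (66.9, 26.0), (67.3, 26.0), (67.7, 27.0), (68.3, 25.0), (68.7, 25.0), (69.1, 25.0), (69.5, 25.0), (69.9, 26.0), (70.6, 24.0), (70.9, 25.0), (71.3, 25.0), (71.7, 24.0), (72.1, 25.0), (72.8, 24.0), (73.2, 25.0), (73.5, 26.0), (73.9, 25.0), (74.3, 25.0), (75.0, 25.0), (75.3, 25.0), (75.7, 26.0), (76.1, 24.0), (76.4, 25.0), (76.8, 24.0), (77.5, 25.0), (77.9, 25.0), (78.2, 26.0), (78.6, 25.0), (79.3, 25.0), (79.6, 26.0), (80.0, 25.0), (80.4, 24.0), (80.8, 23.0), (81.1, 25.0), (81.7, 26.0), (82.1, 26.0), (82.5, 26.0), (82.9, 25.0), (83.2, 26.0), (83.6, 25.0), (84.2, 26.0), (84.6, 25.0), (85.0, 25.0), (85.3, 26.0), (85.7, 25.0), (86.0, 25.0), (86.4, 25.0), (86.9, 24.0), (87.3, 26.0), (87.7, 2
[... 609 characters left out ...]
.4, 25.0), (104.8, 25.0), (105.2, 26.0), (105.4, 25.0), (105.9, 26.0), (106.2, 25.0), (106.5, 25.0), (107.1, 27.0), (107.5, 25.0), (107.7, 24.0), (108.1, 25.0), (108.6, 26.0), (108.8, 25.0), (109.2, 24.0), (109.6, 26.0), (109.9, 26.0), (110.4, 25.0), (110.7, 25.0), (111.0, 24.0), (111.5, 27.0), (111.9, 24.0), (112.2, 26.0), (112.5, 26.0), (112.9, 25.0), (113.3, 24.0), (113.7, 25.0), (114.0, 26.0), (114.4, 25.0), (114.8, 25.0), (115.1, 25.0), (115.4, 25.0), (115.9, 24.0), (116.2, 25.0), (116.6, 25.0), (116.9, 26.0), (117.2, 25.0), (117.5, 26.0), (118.0, 26.0), (118.3, 26.0), (118.7, 26.0), (119.0, 25.0), (119.4, 26.0), (119.8, 26.0), (120.0, 25.0), (120.4, 26.0), (120.8, 25.0), (121.1, 25.0)]
```

The force rose to about 2.7 N and the motion stalled at the expected position, so the row is against the stop. I'll back off and move clear.

>>> send_rows:
  rows:
    - [0.6,[-0.3,0,0],0]
    - [0.6,[-1,0,0],0]
    - [0.6,[-2,0,0],0]
    - [0.6,[-2,0,-2],0]
    - [0.6,[-2,0,-4],0]
    - [0.6,[-4,0,-5],0]
    - [0.6,[-5,0,-5],0]
    - [0.6,[-5,0,-4],0]
    - [0.6,[-5,0,0],0]
    - [0.6,[0,0,0],0]

```text
t: 35.1
tool_pos: [0.5715, -0.1576, 0.1838]
tool_rot: [2.336, 2.098, 0.0]
contact_force: [0.5, 0.5, -0.4]
opening: 0.0063
grip_force: 0.0
```

>>> send_rows:
  rows:
    - [0.6,[-5,0,0],0]
    - [0.6,[-5,0,0],0]
    - [0.6,[-5,0,0],0]
    - [0.6,[-5,0,0],0]
    - [0.6,[-5,0,0],0]
    - [0.6,[-5,0,0],0]
    - [0.6,[0,0,0],0]
    - [0.6,[0,0,0],0]

```text
t: 36.1
tool_pos: [0.5415, -0.4513, 0.1821]
tool_rot: [-2.33, -2.105, -0.001]
contact_force: [-0.1, 0.6, -0.8]
opening: 0.0061
grip_force: 0.0
```

```bash
python3 -c "
from h import *
st(); im=grab('top')
for t in (215,225,230):
  for c,a,w in caps(im,thr=t):
    if 150<c[0]<450 and 200<c[1]<330: print(t,c,a,w,tr(onz(im,[c],.024)))
g=im['frame'].min(2); print(g[225:245:3,185:285:4])"
```

```text
t 36.1 tcp [-548.9    1.7] 0.1821 F [-0.1  0.6 -0.8] op 0.0061
215 [245.4 216. ] 565 [140  47] [[ 46.8 -34.8]]
215 [387.7 226.7] 1057 [37 37] [[-191.1  -47.3]]
215 [226.2 234. ] 1219 [70 29] [[74.1 -0.7]]
215 [213.7 253.1] 136 [25  8] [[90.  33.7]]
215 [242.2 256.9] 146 [26  9] [[41.9 33.8]]
215 [282.1 277.5] 181 [60 67] [[-28.1  59. ]]
215 [174.6 306.1] 262 [17 20] [[141.  128.7]]
215 [391.3 319.2] 247 [48 11] [[-213.8  103.8]]
225 [387.6 226.9] 997 [36 35] [[-191.  -47.]]
225 [219.5 216.1] 119 [25  9] [[ 89.9 -29.2]]
225 [248.2 220.1] 138 [28  9] [[ 41.1 -28.6]]
225 [202.2 230.5] 369 [22 22] [[115.   -1.4]]
225 [225.8 234. ] 373 [22 21] [[74.8 -0.6]]
225 [249.6 237.2] 381 [22 22] [[34.5 -0.3]]
225 [213.6 252.8] 114 [24  7] [[90.2 33.2]]
225 [242.4 256.7] 118 [24  8] [[41.7 33.4]]
225 [174.5 306.3] 240 [17 18] [[141.1 129.1]]
230 [387.8 226.8] 938 [35 35] [[-191.3  -47.2]]
230 [201.9 230.3] 316 [20 21] [[115.6  -1.6]]
230 [225.7 234. ] 341 [21 21] [[74.9 -0.5]]
230 [249.5 237.2] 351 [22 21] [[34.7 -0.3]]
230 [174.5 306.2] 218 [16 17] [[141.2 128.9]]
[[ 93  92 211 232 232 232 232 188 145 232 233 234 215 168 150 148 178 162
  213 217 230 226 228 124 131]
 [ 96  94 235 232 233 233 233 221 229 232 232 232 231 147 172 232 233 234
  198 183 150 151 138 126 162]
 [101 101 233 232 232 232 232 227 233 233 233 232 233 198 229 232 233 233
  234 146 178 204 200 191 207]
 [102  91 234 232 233 232 232 217 232 233 233 233 232 220 233 232 232 233
  233 176 134 199 198 203 204]
 [ 96  74 206 232 233 232 232 160 233 232 233 232 233 209 232 232 233 232
  232 217 135 153 199 209 209]
 [ 91  67 131 226 233 228 183 118 232 232 233 233 234 156 232 232 233 233
  232 184 143 158 204 204 206]
 [101  66 134 140 160 141 119 126 152 232 233 233 201 120 232 232 232 232
  233 124 143 159 208 209 208]]
```

The caps' centres are at x = 115, 75 and 34.6 mm, which is right. The lid, bottle and beaker have not moved.

```bash
python3 -c "
from h import *
print(ctrl.finish_job())"
```

```text
the job is handed in; nothing more can be done
None
```

The job is handed in at about 36 s: all three caps are in the lane at x ≈ 115, 75 and 35 mm, with the leading one against the stop at about 2.7 N; the lid and bottle measured unmoved, and the arm never went near the beaker, though I didn't re-measure it.

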